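# Pull the spent flat-tab cartridges from the clip strip

### The job

The two cartridges with flat finger tabs in the clip strip are spent: pull them out of their clips one at a time and put each in the shallow steel tray before you pull the next. Set them down in the tray rather than dropping them from a height; standing or fallen over is fine. Leave the cartridge with the round drum head clipped in place.

Things in the scene. Friction and masses are not known exactly. Their poses are not given: they have to be found in the camera images.
- flat_a: Spent white cartridge, upright in a clip: 18 x 18 x 30 mm stem in the clip, 24 x 24 x 4 mm flange, then a flat tab 12 mm thick (x, grip here), 26 mm wide (y, along the strip), 44 mm tall. Origin mid-tab, 56 mm above the stem's foot, 22 mm below the top, about 64 mm above the table. z up. 35 to 70 g. The clip's two spring leaves snap loose at about 8 to 15 N straight up, then drag; clear once raised 30 mm.
- flat_b: The other spent cartridge, exactly like flat_a, in another clip. The strip is a fixed aluminium bar 64 x 260 x 8 mm on the table with four clips in a row 60 mm apart, three filled in changing order and one empty. The spring leaves' tips reach 39 mm above the table; the flange lies 38 to 42 mm above it and the tab 42 to 86 mm.
- round_c: The good white cartridge, to be left in its clip: same stem and flange, but a round drum head 34 mm across and 40 mm tall with a 22 mm button on top, 78 mm long in all. Origin on its axis, 56 mm above the stem's foot, about 64 mm above the table. z up.
- tray: Shallow open steel tray, fixed to the table, outside 190 mm (its x) by 250 mm (its y), 35 mm tall; walls and floor 3 mm. Origin: centre of its underside, on the table. z up. An old white screw cap 26 mm across lies in the corner at about +70 mm x, +90 mm y; it may stay or be pushed.
There are look-alikes about, which are no part of the job. Leave any black look-alike of the flat_a alone. Leave any blue or pink look-alike of the flat_b alone.

How it is judged:
On the way:
1. one flat-tab cartridge is in the tray and let go while the other is still in its clip (((x of flat_a in the frame of tray between -0.09 and 0.09 m and y of flat_a in the frame of tray between -0.12 and 0.12 m and z of flat_a in the frame of tray below 0.075 m and contact force between the fingers and flat_a below 0.1 N and distance of flat_b from where it was at the start of the episode below 0.012 m) or (x of flat_b in the frame of tray between -0.09 and 0.09 m and y of flat_b in the frame of tray between -0.12 and 0.12 m and z of flat_b in the frame of tray below 0.075 m and contact force between the fingers and flat_b below 0.1 N and distance of flat_a from where it was at the start of the episode below 0.012 m))), for 0.2 s.
At the end, for the whole second after the job is handed in: Both flat-tab cartridges lie or stand in the tray, released: origins staying within 90 mm (tray x) and 120 mm (tray y) of its centre and under 75 mm above its underside. The round-headed one is upright within 10 degrees and within 12 mm of its start (x of flat_a in the frame of tray between -0.09 and 0.09 m and y of flat_a in the frame of tray between -0.12 and 0.12 m and z of each of flat_a, flat_b in the frame of tray below 0.075 m and contact force between the fingers and flat_a below 0.1 N and x of flat_b in the frame of tray between -0.09 and 0.09 m and y of flat_b in the frame of tray between -0.12 and 0.12 m and contact force between the fingers and flat_b below 0.1 N and distance of round_c from where it was at the start of the episode below 0.012 m and angle between round_c's own z axis and vertical below 0.17 rad); the robot touches nothing.
It fails at once if the round-headed cartridge was pulled or pushed out of its place (more than 12 mm) (distance of round_c from where it was at the start of the episode above 0.012 m).
It fails at once if a flat-tab cartridge was in the air, out of the fingers, with its middle more than 140 mm above the table ((height (world z) of flat_a above 0.14 m and contact force between the fingers and flat_a below 0.05 N) or (height (world z) of flat_b above 0.14 m and contact force between the fingers and flat_b below 0.05 N)).
It also fails if it takes over 64 s, if anything falls off the work surface, if the arm or the gripper's body presses on something with over 40 N, if the wrist force passes 120 N, or if a joint passes its speed limit or range.

### The arm

A 7-joint arm with a two-finger parallel gripper is mounted at the origin on the work surface. World frame = base frame: x ahead of the robot, y to its left, z up, the work surface at z = 0. Lengths are in m, angles in rad, forces in N, time in s.
With the tool pointing down it reaches from about 0.425 to 0.925 m from the base axis. Payload 6.8 kg.
Tool frame: the origin (TCP) lies on the front face of the gripper's body, between the roots of the fingers; the fingertips stand 73 mm ahead of it and the grasp point (between the pads) lies 54 mm ahead of it; z points along the fingers, y is the direction in which the jaws open and shut (so a half turn about z gives the same grasp; the last joint's range is limited). The gripper opens to 85 mm and grips with 20 to 120 N. Pads are 22 mm wide; open, the fingers measure 114 mm over their backs; the gripper's body (76 mm by 85 mm) begins 54 mm behind the grasp point. The pads swing forward as they close: fully open they stand 13 mm farther back than shut.
Start: joints at [-1.299, 0.477, 0.022, 1.555, -0.011, 1.109, -0.083], TCP at [0.25, 0.627, 0.304] pointing down, gripper open.
Joint ranges: [-2.96, 2.96], [-0.34, 2.1], [-1.41, 1.46], [0.24, 2.44], [-1.37, 4.51], [0.17, 1.92], [-2.96, 2.96]. Speed limits (rad/s): [2.39, 2.39, 3.14, 3.14, 3.14, 3.14, 3.14].

### API

Orientations are given as a rotation vector (axis times angle).
In Python, from bench import * gives the robot as it stands.
- The arm moves only by the tool jog_arm, never from a script. Its argument "plan" is a list of rows, each a list of 2 entries, a list of its own where there are three numbers: the shift along the world's x, y, z in cm, then the turn about the world's z in rad. In form: [[[tx, ty, tz], twist], ...]. A call has 1 to 12 rows; each row shifts and turns the commanded pose from where the row before left it; what a row does not reach is not made up. A row lasts 1/10 s, in which the tool goes at most 50 mm and 8.59 degrees, less where a joint would pass 70% of its speed; a pose out of reach is approached as far as the arm can. A call is refused whole if a number of a shift passes 5 or a number of a turn 0.15, either way. A call with a gripper value outside its range is refused whole. "hand" is the finger opening in cm, from 0 to 8.54, set as the call begins (left out, the last holds). The fingers move at their own pace and stop on an object; "grip_force" is the grip in N (left out, the last holds). Time passes only in rows, so rows that do not move let the fingers close. It gives the time, the measured TCP pose, the force and the opening at its end, in the units of the state.
- get_obs(): the state, without advancing time (a new reading comes with each control period).
- grab_frame(name): name is "side" or "top"; returns the picture (384x512x3 uint8, red, green, blue); there is no depth.
- get_calibration(name): a dict with "intrinsics" (3x3 intrinsics, pixels), "k1" (the pictures are not rectified: a ray, as slopes to the right and down, at radius r is drawn at 1 + k1 r^2 times it, then the intrinsics apply), "xyz" and "orientation" of the camera in the world. Camera axes: x right, y down, z forward; pixel columns grow to the right and rows downward; lengths in m; the calibration is good to about 2 mm. A picture is of the moment at which its call begins. get_calibration takes no time and is no camera call.
- hand_in(): hands the job in, once; it reports no verdict.
The state is a dict: "clock": time; "joints": joint angles; "qvel": joint speeds; "tau": joint torques, N m; "tcp_pos": TCP position; "orientation": TCP orientation; "contact_force": force on the tool from outside, world axes, zero at the start; "moment": the same for the moment, N m; "grip_width": finger opening in m.
Only numpy, scipy, OpenCV 4.12 (cv2) and the standard library are available. Lean on these libraries where they do the work, as an engineer would, in place of code of your own. Each camera call takes 0.05 s, during which the arm holds its last target. There are 200 camera calls.

## Working session

There is one attempt and no reset: what is moved stays moved. The work goes in short steps, Python scripts to look and compute and a tool call to move; the robot and the scene stay as the last step left them, time stands still between calls to the robot, and variables do not carry over. Pictures are saved under pics/ and viewed, about 8 in all and at most 12, crops included, and the job is handed in when it is done.

Besides the shell and the picture viewer there is one more tool, called as name(argument=value, ...) on one line, values as JSON. jog_arm: Moves the arm, as the interface text tells. Its arguments: {"type":"object","properties":{"plan":{"type":"array","items":{"type":"array"}},"hand":{"type":"number"},"grip_force":{"type":"number"}},"required":["plan"]}

```bash
mkdir -p pics; cat > h.py <<'E'
from bench import *
import numpy as np, cv2
from scipy.spatial.transform import Rotation as R
def cal(n):
    c=get_calibration(n); K=np.array(c["intrinsics"]); o=np.array(c["orientation"])
    return K,float(c["k1"]),np.array(c["xyz"]),(R.from_rotvec(o).as_matrix() if o.shape==(3,) else o)
def ray(n,u,v):
    K,k1,t,M=cal(n)
    p=cv2.undistortPoints(np.array([[[u,v]]],float),K,np.array([k1,0,0,0.])).ravel()
    return t,M@np.array([p[0],p[1],1])
def onz(n,u,v,z):
    t,d=ray(n,u,v); return t+d*(z-t[2])/d[2]
def proj(n,P):
    K,k1,t,M=cal(n)
    return cv2.projectPoints(np.array(P,float).reshape(-1,3),cv2.Rodrigues(M.T)[0],-M.T@t,K,np.array([k1,0,0,0.]))[0].reshape(-1,2)
def save(n,name):
    im=grab_frame(n); cv2.imwrite(f"pics/{name}.png",cv2.cvtColor(im,cv2.COLOR_RGB2BGR)); return im
E
python3 - <<'E'
from h import *
save("top","t0");save("side","s0")
for n in("top","side"):print(get_calibration(n))
print(get_obs())
E
```

```text
{'intrinsics': array([[443.15598732,   0.        , 253.09370052],
       [  0.        , 443.15598732, 186.42109242],
       [  0.        ,   0.        ,   1.        ]]), 'k1': -0.1650518513228006, 'xyz': array([ 0.33333694, -0.00539863,  1.1212871 ]), 'orientation': array([-2.16167754,  2.12158406, -0.2139814 ])}
{'intrinsics': array([[487.93511788,   0.        , 260.51121183],
       [  0.        , 487.93511788, 188.01976793],
       [  0.        ,   0.        ,   1.        ]]), 'k1': -0.09113811062456166, 'xyz': array([0.31023306, 0.81702165, 0.61610692]), 'orientation': array([-0.34102923,  2.64524155, -1.4700787 ])}
{'clock': 0.1, 'joints': array([-1.29911364,  0.47775248,  0.02234245,  1.55629527, -0.01148726,
        1.10929943, -0.08307695]), 'qvel': array([-1.90637656e-04, -2.01939404e-03, -7.81091178e-05, -2.71890334e-03,
       -5.75038687e-04,  2.97955520e-04, -3.24833447e-04]), 'tau': array([ 3.96306859e-03, -5.97753417e+01,  1.61314096e+00, -2.81954116e+01,
        1.27475956e-02,  5.04804833e-03, -1.69893838e-06]), 'tcp_pos': array([0.25009354, 0.6265414 , 0.30302355]), 'orientation': array([-5.92872238e-01, -3.08496018e+00,  2.53897442e-03]), 'contact_force': array([-0.11767498, -0.26184506, -0.04430136]), 'moment': array([0.05268135, 0.00248788, 0.07583859]), 'grip_width': 0.08523046910913408}
```

View pics/t0.png

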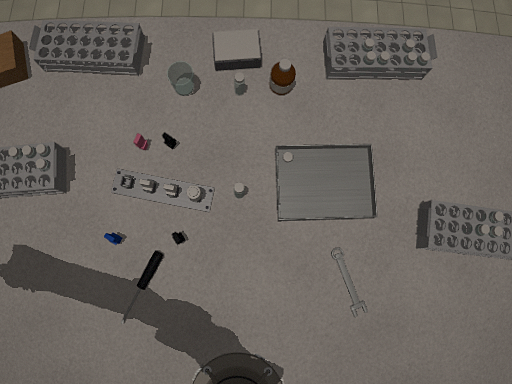

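View pics/s0.png

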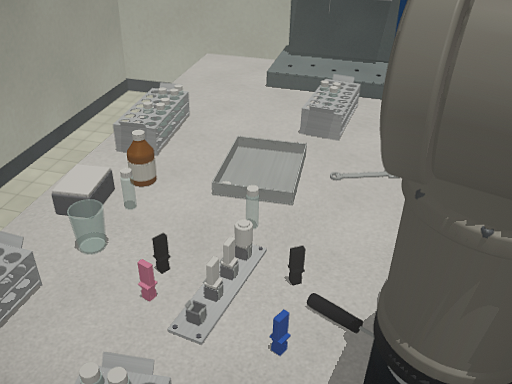

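```bash
python3 - <<'E'
from h import *
a=cv2.imread("pics/t0.png")[160:220,100:225]; b=cv2.imread("pics/s0.png")[205:345,150:290]
a=cv2.resize(a,None,fx=6,fy=6,interpolation=cv2.INTER_CUBIC); cv2.imwrite("pics/c0.png",a)
b=cv2.resize(b,None,fx=4,fy=4,interpolation=cv2.INTER_CUBIC); cv2.imwrite("pics/c1.png",b)
for p in [(117,173),(114,189),(212,190),(208,208)]:print("strip scr",onz("top",*p,.008))
for p in [(127,182,.035),(148,185,.086),(171,189,.086),(194,193,.1)]:print(onz("top",*p))
for p in [(277,147),(372,145),(375,217),(278,219)]:print("tray",onz("top",*p,.035))
E
```

```text
strip scr [0.557243   0.32060936 0.008     ]
strip scr [0.51516512 0.32552765 0.008     ]
strip scr [0.51798098 0.07252868 0.008     ]
strip scr [0.47164406 0.08119192 0.008     ]
[0.52926738 0.28534465 0.035     ]
[0.51385243 0.22028924 0.086     ]
[0.50537802 0.16458895 0.086     ]
[0.49473869 0.10790496 0.1       ]
tray [ 0.62751014 -0.09029131  0.035     ]
tray [ 0.63992073 -0.33708257  0.035     ]
tray [ 0.45314942 -0.33886465  0.035     ]
tray [ 0.44444427 -0.09402476  0.035     ]
```

View pics/c0.png

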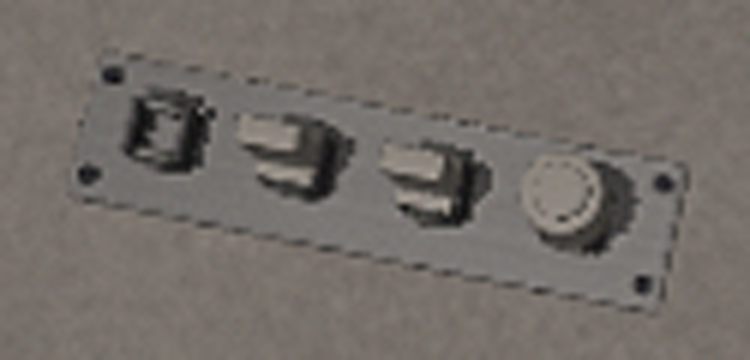

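View pics/c1.png

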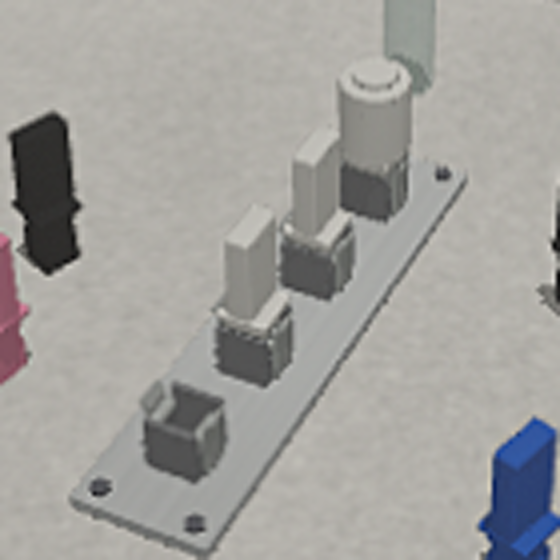

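```bash
python3 - <<'E'
from h import *
f=lambda u,v,z:onz("top",(u+.5)/6-.5+100,(v+.5)/6-.5+160,z)
s=np.array([f(*p,.008) for p in [(112,75),(88,174),(665,183),(643,285)]])[:,:2]
c=s.mean(0); d=(s[0]+s[1]-s[2]-s[3]); d/=np.linalg.norm(d); print("strip",c,d,"yaw of strip y",np.degrees(np.arctan2(-d[0],d[1])),np.linalg.norm(s[0]-s[2]),np.linalg.norm(s[0]-s[1]))
for k in(1.5,.5,-.5,-1.5):
    q=c+d*.06*k; print(k,q,proj("top",[*q,.086]),proj("side",[*q,.086]))
for p in [(270,133,.086),(414,161,.086),(560,195,.086)]:print(f(*p))
# side: tab tops centers
g=lambda u,v,z:onz("side",(u+.5)/4-.5+150,(v+.5)/4-.5+205,z)
for p in [(250,229,.086),(317,150,.086),(376,74,.086)]:print("side",g(*p))
T=np.array([onz("top",*p,.035)[:2] for p in [(277,147),(372,145),(375,217),(278,219)]]);print(T.mean(0))
print(R.from_rotvec(get_obs()["orientation"]).as_matrix().round(3))
E
```

```text
strip [0.5168946 0.2008506] [0.17266699 0.98498026] yaw of strip y -9.942919574569052 0.24455928336360488 0.044095661712870805
1.5 [0.53243462 0.28949883] [[120.0880487  176.78570796]] [[195.45288559 282.20280825]]
0.5 [0.52207461 0.23040001] [[144.02121813 181.52124659]] [[213.73615194 259.66440318]]
-0.5 [0.51171459 0.17130119] [[168.32411334 186.31088064]] [[230.09888908 239.48560809]]
-1.5 [0.50135457 0.11220238] [[192.91661679 191.13900183]] [[244.80600679 221.34229754]]
[0.52154785 0.22900652 0.086     ]
[0.51147278 0.17066842 0.086     ]
[0.49909154 0.11211315 0.086     ]
side [0.52285597 0.23641722 0.086     ]
side [0.51160495 0.1789704  0.086     ]
side [0.50195579 0.11815582 0.086     ]
[ 0.54125614 -0.21506582]
[[-0.929  0.371 -0.   ]
 [ 0.371  0.929 -0.002]
 [-0.    -0.002 -1.   ]]
```

jog_arm(plan=[[[1, -1.5, 0], -0.1], [[2, -3, 0], -0.12], [[2.4, -3.5, 0], -0.12], [[2.4, -3.5, 0], -0.12], [[2.4, -3.5, 0], -0.12], [[2.4, -3.5, 0], -0.12], [[2.4, -3.5, 0], -0.12], [[2.4, -3.5, 0], -0.12], [[2.4, -3.5, 0], -0.12], [[2.4, -3.5, 0], -0.12], [[2.4, -3.5, 0], -0.12], [[2, -2.5, 0], -0.06]], hand=6, grip_force=60)

```text
clock: 1.3
tcp_pos: [0.5173, 0.2389, 0.3038]
orientation: [2.407, 2.018, -0.001]
contact_force: [0.8, 0.3, -0.1]
grip_width: 0.0597
```

```bash
cat > st.py <<'E'
from h import *
import sys
o=get_obs();M=R.from_rotvec(o["orientation"]).as_matrix()
print("t",round(o["clock"],2),"tcp",(100*o["tcp_pos"]).round(2),"jaw ang",np.arctan2(M[1,1],M[0,1]).round(4),"tilt",np.degrees(np.arccos(-M[2,2])).round(2),"F",o["contact_force"].round(1),"w",round(o["grip_width"]*100,2),"q7",o["joints"][6].round(2))
E
python3 st.py
```

```text
t 1.3 tcp [51.73 23.89 30.38] jaw ang -0.1755 tilt 0.05 F [ 0.8  0.3 -0.1] w 5.97 q7 -0.57
```

jog_arm(plan=[[[0.3, -0.6, -3], 0], [[0.2, -0.4, -4], 0], [[0, 0, -2], 0], [[0, 0, 0], 0], [[0, 0, 0], 0]])

```text
clock: 1.8
tcp_pos: [0.5213, 0.232, 0.2141]
orientation: [2.401, 2.026, -0.001]
contact_force: [0.7, 0.3, 0.2]
grip_width: 0.0599
```

```bash
python3 - <<'E'
import st
from h import *
im=save("side","s1"); save("top","t1")
b=cv2.imread("pics/s1.png")[130:345,110:380]
a=cv2.imread("pics/t1.png")[120:270,80:270]
b=cv2.resize(b,None,fx=2.2,fy=2.2);a=cv2.resize(a,None,fx=1,fy=1)
b=b[:, :]; W=np.zeros((b.shape[0],b.shape[1]+a.shape[1],3),np.uint8);W[:,:b.shape[1]]=b;W[:a.shape[0],b.shape[1]:]=a
cv2.imwrite("pics/m1.png",W);print(W.shape)
E
```

```text
t 1.8 tcp [52.13 23.2  21.41] jaw ang -0.169 tilt 0.03 F [0.7 0.3 0.2] w 5.99 q7 -0.49
(473, 784, 3)
```

View pics/m1.png

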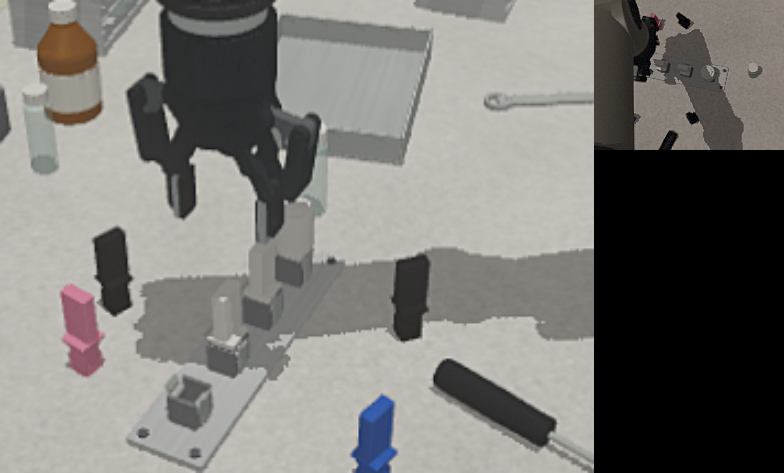

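jog_arm(plan=[[[0, 0, -2], 0], [[0, 0, -3], 0], [[0, 0, -2.5], 0], [[0, 0, -1.2], 0], [[0, 0, -0.5], 0], [[0, 0, 0], 0], [[0, 0, 0], 0]])

```text
clock: 2.6
tcp_pos: [0.522, 0.2323, 0.1232]
orientation: [2.401, 2.026, 0.003]
contact_force: [-0.8, -0.2, 1.4]
grip_width: 0.0605
```

jog_arm(plan=[[[0, 0, 0], 0], [[0, 0, 0], 0], [[0, 0, 0], 0], [[0, 0, 0], 0], [[0, 0, 0], 0], [[0, 0, 0], 0], [[0, 0, 0], 0], [[0, 0, 0], 0]], hand=0, grip_force=60)

```text
clock: 3.4
tcp_pos: [0.522, 0.2319, 0.1223]
orientation: [2.401, 2.025, 0.002]
contact_force: [3.4, -1.0, 1.9]
grip_width: 0.0114
```

```bash
python3 - <<'E'
import st
from h import *
save("side","s2"); 
b=cv2.imread("pics/s2.png")[130:345,130:330]
cv2.imwrite("pics/m2.png",cv2.resize(b,None,fx=2.7,fy=2.7))
E
```

```text
t 3.4 tcp [52.2  23.19 12.23] jaw ang -0.1693 tilt 0.09 F [ 3.4 -1.   1.9] w 1.14 q7 -0.43
```

View pics/m2.png

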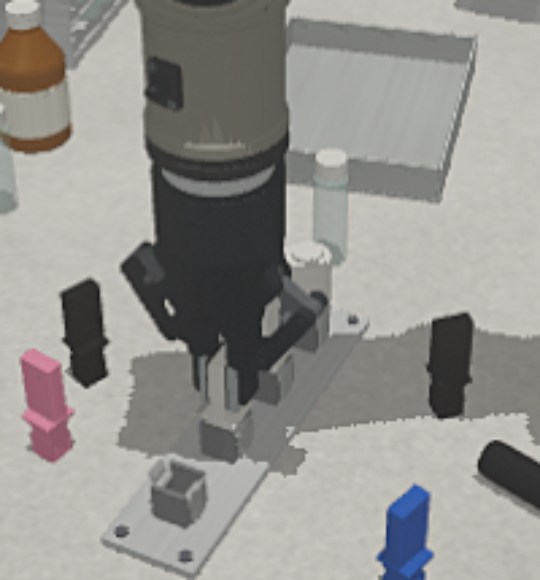

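The tab is held: the opening reads 11.4 mm and the fingers straddle it at about (225,375) in the crop. Next I pull straight up.

jog_arm(plan=[[[0, 0, 0.3], 0], [[0, 0, 0.5], 0], [[0, 0, 0.8], 0], [[0, 0, 1], 0], [[0, 0, 1.2], 0], [[0, 0, 2], 0], [[0, 0, 2.5], 0], [[0, 0, 2.5], 0], [[0, 0, 2], 0], [[0, 0, 0.7], 0], [[0, 0, 0], 0]])

```text
clock: 4.55
tcp_pos: [0.5209, 0.2322, 0.2578]
orientation: [-2.4, -2.026, -0.002]
contact_force: [-0.5, -0.5, -0.9]
grip_width: 0.0113
```

```bash
python3 st.py
```

```text
t 4.55 tcp [52.09 23.22 25.78] jaw ang -0.1686 tilt 0.07 F [-0.5 -0.5 -0.9] w 1.13 q7 -0.51
```

jog_arm(plan=[[[-0.1, -2, 0], 0], [[-0.2, -3.5, 0], 0], [[-0.2, -3.8, 0], 0], [[-0.2, -3.8, 0], 0], [[-0.2, -3.8, 0], 0], [[-0.2, -3.8, 0], 0], [[-0.2, -3.8, 0], 0], [[-0.2, -3.8, 0], 0], [[-0.2, -3.8, 0], 0], [[-0.2, -3.5, 0], 0], [[-0.2, -2.6, 0], 0], [[0, 0, 0], 0]])

```text
clock: 5.75
tcp_pos: [0.4977, -0.1551, 0.2559]
orientation: [-2.408, -2.017, 0.005]
contact_force: [0.9, -0.2, -1.5]
grip_width: 0.0111
```

jog_arm(plan=[[[0, 0, -2], 0], [[0, 0, -3], 0], [[0, 0, -3], 0], [[0, 0, -2.5], 0], [[0, 0, -1.5], 0], [[0, 0, -0.8], 0], [[0, 0, 0], 0], [[0, 0, 0], 0]])

```text
clock: 6.55
tcp_pos: [0.5002, -0.1501, 0.1291]
orientation: [-2.401, -2.026, 0.0]
contact_force: [0.4, 0.6, 0.0]
grip_width: 0.0109
```

```bash
python3 - <<'E'
import st
from h import *
save("side","s3"); 
b=cv2.imread("pics/s3.png")[60:290,180:390]
cv2.imwrite("pics/m3.png",cv2.resize(b,None,fx=2.6,fy=2.6))
E
```

```text
t 6.55 tcp [ 50.02 -15.01  12.91] jaw ang -0.169 tilt 0.0 F [0.4 0.6 0. ] w 1.09 q7 0.36
```

View pics/m3.png

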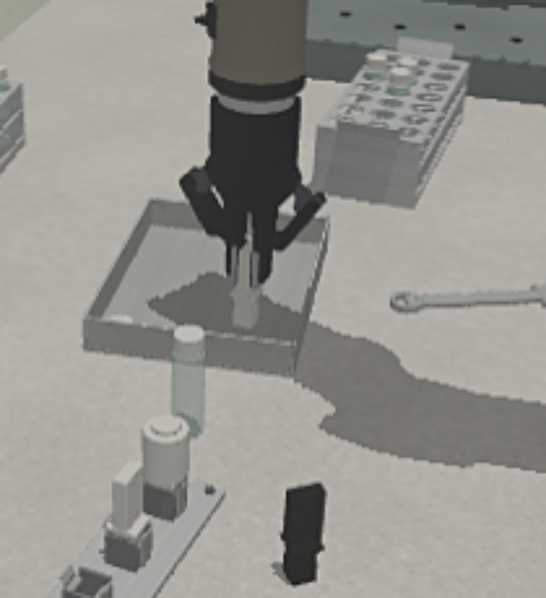

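The cartridge hangs upright inside the tray at about (245,290) in the crop. The other tab and the drum are still clipped. I'll lower the last centimetre until contact.

jog_arm(plan=[[[0, 0, -0.5], 0], [[0, 0, -0.3], 0], [[0, 0, -0.2], 0], [[0, 0, -0.1], 0], [[0, 0, -0.1], 0], [[0, 0, 0], 0], [[0, 0, 0], 0]])

```text
clock: 7.3
tcp_pos: [0.5003, -0.1501, 0.1173]
orientation: [-2.401, -2.026, -0.001]
contact_force: [-0.8, 1.2, 4.6]
grip_width: 0.0118
```

Contact force is 4.6 N upwards, so the foot is on the tray floor. I'll release, wait, and rise.

jog_arm(plan=[[[0, 0, 0], 0], [[0, 0, 0], 0], [[0, 0, 0], 0], [[0, 0, 0], 0], [[0, 0, 0], 0], [[0, 0, 0], 0], [[0, 0, 0], 0], [[0, 0, 0], 0]], hand=5)

```text
clock: 8.1
tcp_pos: [0.5002, -0.1501, 0.1169]
orientation: [2.401, 2.026, 0.0]
contact_force: [1.1, -0.6, -0.6]
grip_width: 0.05
```

jog_arm(plan=[[[0, 0, 0.5], 0], [[0, 0, 1.5], 0], [[0, 0, 2.5], 0], [[0, 0, 3], 0], [[0, 0, 3], 0], [[0, 0, 3], 0], [[0, 0, 0.5], 0], [[0, 0, 0], 0]])

```text
clock: 8.9
tcp_pos: [0.5007, -0.1501, 0.258]
orientation: [2.4, 2.025, 0.003]
contact_force: [0.8, 0.2, -0.4]
grip_width: 0.0497
```

```bash
python3 - <<'E'
import st
from h import *
save("side","s4"); 
b=cv2.imread("pics/s4.png")[60:320,150:390]
cv2.imwrite("pics/m4.png",cv2.resize(b,None,fx=2.2,fy=2.2))
E
```

```text
t 8.9 tcp [ 50.07 -15.01  25.8 ] jaw ang -0.1688 tilt 0.14 F [ 0.8  0.2 -0.4] w 4.97 q7 0.22
```

View pics/m4.png

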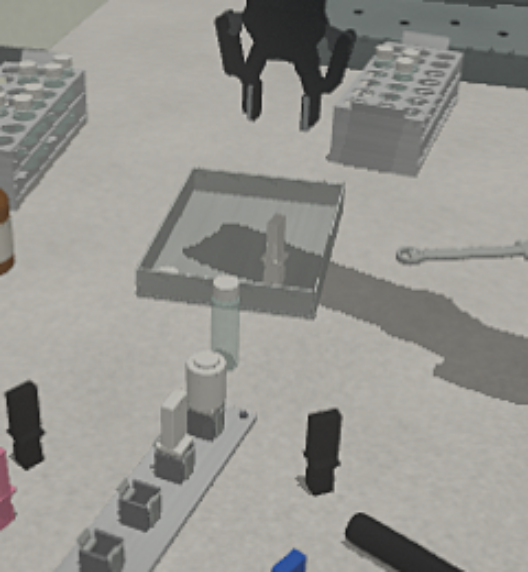

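The first cartridge stands in the tray at (275,250) in the crop, released. The second tab is still clipped at (173,420). Now for that one.

jog_arm(plan=[[[0.1, 2, 0], 0], [[0.1, 3, 0], 0], [[0.1, 3.6, 0], 0], [[0.1, 3.6, 0], 0], [[0.1, 3.6, 0], 0], [[0.1, 3.6, 0], 0], [[0.1, 3.6, 0], 0], [[0.1, 3.6, 0], 0], [[0.1, 3, 0], 0], [[0.2, 2.7, 0], 0], [[0, 0, 0], 0], [[0, 0, 0], 0]], hand=6)

```text
clock: 10.15
tcp_pos: [0.5105, 0.1729, 0.2554]
orientation: [-2.4, -2.027, 0.005]
contact_force: [0.5, -0.9, -0.9]
grip_width: 0.0598
```

jog_arm(plan=[[[0, 0, -1], 0], [[0, 0, -2], 0], [[0, 0, -1], 0], [[0, 0, 0], 0], [[0, 0, 0], 0]])

```text
clock: 10.65
tcp_pos: [0.5113, 0.1722, 0.2168]
orientation: [2.402, 2.025, -0.001]
contact_force: [0.7, 0.8, -0.1]
grip_width: 0.0603
```

```bash
python3 st.py
```

```text
t 10.65 tcp [51.13 17.22 21.68] jaw ang -0.1701 tilt 0.04 F [ 0.7  0.8 -0.1] w 6.03 q7 -0.4
```

jog_arm(plan=[[[0, 0, -2], 0], [[0, 0, -3], 0], [[0, 0, -2.5], 0], [[0, 0, -1.4], 0], [[0, 0, -0.6], 0], [[0, 0, 0], 0], [[0, 0, 0], 0]])

```text
clock: 11.35
tcp_pos: [0.512, 0.1731, 0.1229]
orientation: [2.401, 2.025, 0.003]
contact_force: [-1.2, -0.1, 1.0]
grip_width: 0.06
```

jog_arm(plan=[[[0, 0, 0], 0], [[0, 0, 0], 0], [[0, 0, 0], 0], [[0, 0, 0], 0], [[0, 0, 0], 0], [[0, 0, 0], 0], [[0, 0, 0], 0], [[0, 0, 0], 0]], hand=0, grip_force=60)

```text
clock: 12.15
tcp_pos: [0.5121, 0.1729, 0.1224]
orientation: [2.401, 2.025, 0.003]
contact_force: [4.4, -0.5, 3.1]
grip_width: 0.0115
```

jog_arm(plan=[[[0, 0, 0.3], 0], [[0, 0, 0.5], 0], [[0, 0, 0.8], 0], [[0, 0, 1], 0], [[0, 0, 1.2], 0], [[0, 0, 2], 0], [[0, 0, 2.5], 0], [[0, 0, 2.5], 0], [[0, 0, 2], 0], [[0, 0, 0.7], 0], [[0, 0, 0], 0]])

```text
clock: 13.25
tcp_pos: [0.511, 0.1731, 0.2578]
orientation: [-2.4, -2.026, -0.002]
contact_force: [0.3, -0.3, -1.4]
grip_width: 0.0114
```

```bash
python3 - <<'E'
import st
from h import *
save("side","s5"); 
b=cv2.imread("pics/s5.png")[60:320,150:390]
cv2.imwrite("pics/m5.png",cv2.resize(b,None,fx=2.2,fy=2.2))
E
```

```text
t 13.25 tcp [51.1  17.31 25.78] jaw ang -0.1686 tilt 0.07 F [ 0.3 -0.3 -1.4] w 1.14 q7 -0.43
```

View pics/m5.png

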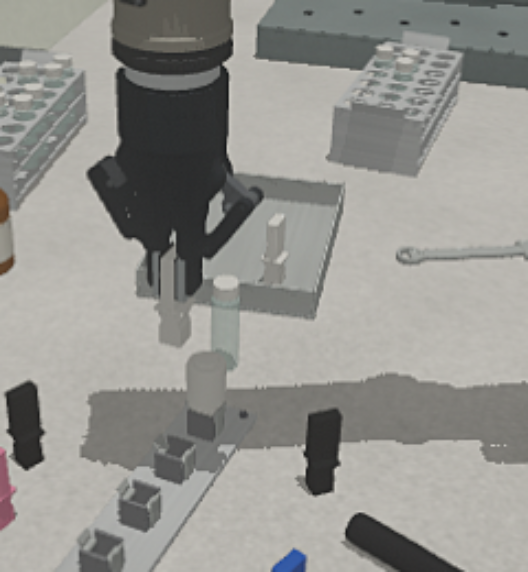

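The second cartridge is held at (173,310) in the crop, clear of its clip. The drum stays upright at (207,385), and the first cartridge stands in the tray. I'll carry it over to the tray's far part.

jog_arm(plan=[[[0.3, -2.5, 0], 0], [[0.4, -3.5, 0], 0], [[0.4, -4, 0], 0], [[0.4, -4, 0], 0], [[0.4, -4, 0], 0], [[0.4, -4, 0], 0], [[0.5, -4, 0], 0], [[0.5, -4, 0], 0], [[0.5, -4, 0], 0], [[0.4, -3.8, 0], 0], [[0.4, -3.5, 0], 0], [[0.3, -2.5, 0], 0]])

```text
clock: 14.5
tcp_pos: [0.559, -0.2675, 0.2552]
orientation: [-2.402, -2.022, 0.004]
contact_force: [-0.5, 0.8, -0.0]
grip_width: 0.0115
```

jog_arm(plan=[[[0, 0, -1], 0], [[0, 0, -3], 0], [[0, 0, -3], 0], [[0, 0, -3], 0], [[0, 0, -2], 0], [[0, 0, -0.8], 0], [[0, 0, 0], 0], [[0, 0, 0], 0]])

```text
clock: 15.3
tcp_pos: [0.5604, -0.265, 0.1293]
orientation: [2.401, 2.026, 0.0]
contact_force: [-0.1, -0.1, -0.5]
grip_width: 0.0115
```

jog_arm(plan=[[[0, 0, -0.5], 0], [[0, 0, -0.3], 0], [[0, 0, -0.2], 0], [[0, 0, -0.1], 0], [[0, 0, -0.1], 0], [[0, 0, 0], 0], [[0, 0, 0], 0]])

```text
clock: 16.0
tcp_pos: [0.5603, -0.2651, 0.1174]
orientation: [2.401, 2.026, 0.001]
contact_force: [-1.8, 0.7, 5.8]
grip_width: 0.0115
```

jog_arm(plan=[[[0, 0, 0], 0], [[0, 0, 0], 0], [[0, 0, 0], 0], [[0, 0, 0], 0], [[0, 0, 0], 0], [[0, 0, 0], 0], [[0, 0, 0], 0], [[0, 0, 0], 0]], hand=5)

```text
clock: 16.8
tcp_pos: [0.5602, -0.2651, 0.1169]
orientation: [2.401, 2.026, 0.0]
contact_force: [-0.2, -0.3, 0.8]
grip_width: 0.0504
```

jog_arm(plan=[[[0, 0, 0.5], 0], [[0, 0, 1.5], 0], [[0, 0, 2.5], 0], [[0, 0, 3], 0], [[0, 0, 3], 0], [[0, 0, 3], 0], [[0, 0, 0.5], 0], [[0, 0, 0], 0], [[0, 0, 0], 0]])

```text
clock: 17.7
tcp_pos: [0.5598, -0.2647, 0.2564]
orientation: [-2.4, -2.026, 0.0]
contact_force: [-0.5, 0.5, -0.4]
grip_width: 0.0502
```

```bash
python3 - <<'E'
import st
from h import *
save("side","s6"); 
b=cv2.imread("pics/s6.png")[60:320,150:390]
cv2.imwrite("pics/m6.png",cv2.resize(b,None,fx=2.2,fy=2.2))
E
```

```text
t 17.7 tcp [ 55.98 -26.47  25.64] jaw ang -0.1689 tilt 0.06 F [-0.5  0.5 -0.4] w 5.02 q7 0.44
```

View pics/m6.png

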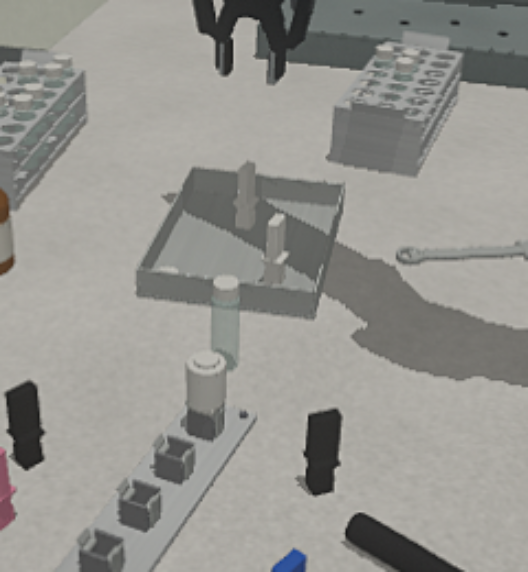

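Both cartridges stand in the tray, at (246,195) and (275,250) in the crop. The drum is upright in its clip at (206,385), and the gripper is clear.

```bash
python3 -c "
from bench import *
print(hand_in())"
```

```text
the job is handed in; nothing more can be done
None
```

I pulled both flat-tab cartridges from their clips one at a time and set each down upright in the tray. Each was lowered until its foot touched the floor (about 5 N) before I let go. I handed the job in at about 17.7 s; no verdict is reported.

- **Last picture:** both cartridges stand in the tray, the round-headed one is upright in its clip, and the gripper is empty above the tray. The look-alikes in view are where they were; the blue and pink ones are only partly in that crop.
- **Last force reading:** it was near zero, so the robot was touching nothing.
- **Measurements that disagreed:** the two cameras differed by 6–8 mm along the strip on the cartridge positions. I used a value between them, and both grasps held, with the opening at about 11.5 mm on the 12 mm tabs.
- **Not measured:** I judged the drum's position from the pictures only.

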